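# Park the paper trimmer's cutter head behind its spring catch

## Robot

A 7-joint arm with a two-finger parallel gripper is mounted at the origin on a cart in front of the work surface, level with it; the furniture and walls round the work are solid. World frame = base frame: x ahead of the robot, y to its left, z up, the work surface at z = 0. Lengths are in m, angles in rad, forces in N, time in s.
With the tool pointing down it reaches from about 0.425 to 0.825 m from the base axis. Payload 3.6 kg.
Tool frame: the origin (TCP) lies between the finger pads; the fingertips stand 22 mm ahead of it and the grasp point (between the pads) lies 3 mm ahead of it (bot.finger_overhang is the distance from the TCP to the fingertips, in m); z points along the fingers, y is the line along which they close (so a half turn about z gives the same grasp; the last joint's range is limited). The gripper opens to 85 mm and grips with 20 to 120 N. Pads are 22 mm wide; open, the fingers measure 114 mm over their backs; the gripper's body (76 mm by 85 mm) begins 54 mm behind the grasp point. The pads swing forward as they close: fully open they stand 13 mm farther back than shut.
Start: joints at [1.234, 0.615, -0.013, 1.423, 0.008, 1.103, -0.04], TCP at [0.199, -0.619, 0.253] pointing down, gripper open.
Joint ranges: [-3.12, 3.12], [-0.3, 2.06], [-1.34, 1.32], [0.26, 2.42], [-1.36, 4.5], [0.01, 1.98], [-2.84, 2.84]. Speed limits (rad/s): [2.79, 2.79, 3.14, 3.14, 3.14, 3.14, 3.14].

## Interface

Orientations are given as a rotation vector (axis times angle).
In Python, from plant import bot, planner, eyes, read_time_s, read_joint_pos, read_joint_vel, read_tau, read_eef_pos, read_orientation, read_contact_force, read_moment, read_opening, read_finger_force gives the robot as it stands. Calls block until the motion is done:
- bot.move_ptp(position, orientation): joint-space move of the TCP to a pose.
- bot.movel(position, velocity=0.15, rot=None): straight line of the TCP; rot=None keeps the orientation; velocity is the mean speed in m/s.
- bot.set_joints(angles): joint-space move.
- bot.command_gripper(opening, newtons=None): finger opening in m; newtons is the grip in N (None keeps the last); returns when the fingers have stopped.
- bot.dwell(seconds).
- planner.inverse_kinematics(position, orientation): joint angles nearest the present ones, or None.
- eyes.grab_frame(name): name is "scene" or "side" or "wrist"; returns the picture (420x560x3 uint8, red, green, blue); there is no depth.
- eyes.calibration(name): a dict with "camera_matrix" (3x3 intrinsics, pixels), "R" (3x3) and "t" (3): a world point X has camera coordinates R X + t. Camera axes: x right, y down, z forward; pixel columns grow to the right and rows downward; lengths in m; the calibration is good to about 2 mm. A picture is of the moment at which its call begins: read the wrist's pose just before it. calibration takes no time and is no camera call; for the wrist camera it gives the pose at the moment of the call.
A pose or a line that the arm cannot do raises bot.MotionError and nothing moves.
- bot.close_job(): hands the job in; it is judged then, once.
Readings, each from a call of its own:
- read_time_s(): time.
- read_joint_pos(): joint angles.
- read_joint_vel(): joint speeds.
- read_tau(): joint torques, N m.
- read_eef_pos(): TCP position.
- read_orientation(): TCP orientation.
- read_contact_force(): force on the tool from outside, world axes, zero at the start.
- read_moment(): the same for the moment, N m.
- read_opening(): finger opening in m.
- read_finger_force(): force on a finger pad.
Only numpy, scipy, OpenCV 4.12 (cv2) and the standard library are available. Lean on these libraries where they do the work, as an engineer would, in place of code of your own. Each camera call takes 0.05 s, during which the arm holds its last target. There are 200 camera calls.

## Task

The cutter head of the paper trimmer was left loose on its rail: park and lock it. With the fingertips only, press the thumb plate of the spring catch down and keep it down while you push the head by its tab past the catch and on to the end of the rail, then let go, so that the catch springs up behind the head. Grip and lift nothing, do not force the head, and leave the other things on the desk and on the trimmer's board where they are.

Things in the scene. Friction and masses are not known exactly. Their poses are not given: they have to be found in the camera images.
- trimmer: Rotary paper trimmer, fixed on the desk: grey board 320 x 248 mm, top 16 mm above the desk. Origin: on the desk under the board (edges at x = +-160, y = -134 and +114 mm). x runs along the rail to the park end, y from the rail over the board, z up. The operator's side is -y. Aluminium rail at y = -52 mm, 42 mm up; black end blocks at x = +-150 mm, 54 mm high.
- head_travel (a joint): Travel of the cutter head along the rail to the park end (trimmer's +x), 0 to 0.178 m; 1.5 N of friction, stays where it is left. Its middle is at trimmer x = -70 mm + travel. Starts at 0.015 to 0.085; at 0.104 it meets the raised tooth and is stopped; from about 0.107 it covers the lowered tooth and keeps it down itself; from 0.174 it stands wholly past it.
- head: Cutter head, a grey block 64 mm long on the rail, its top 67 mm above the desk, its operator-side wall at trimmer y = -81 mm; origin at its middle on the rail axis, axes as the trimmer's. Near its leading end an upright push tab, 10 mm thick (x), sticks out on the operator's side: trimmer y -130 to -80 mm, 38 to 60 mm above the desk; it passes 7 mm over the raised thumb plate.
- tab_face (a point): Middle of the push tab's rear face (facing trimmer -x, the face to push on), at trimmer y = -118 mm, 49 mm above the desk.
- catch_press (a joint): How far the spring catch (thumb plate and tooth, one piece) is pressed: 0 up, 0.009 m fully down. It takes 1 N at the top, 4.6 N at the bottom. The head can pass when it is down by 0.006 or more. Released, it springs up unless the head stands on the tooth.
- catch: Spring catch: black ribbed thumb plate on the operator's side of the rail, 76 mm long (trimmer x -4 to +72 mm), 24 mm wide, top 30.5 mm above the desk when up, 21.5 mm when down; it moves straight down. Its middle is at trimmer x = 34, y = -118 mm; the body's origin is at x = 69. With the head against the tooth, 54 mm of the plate lie behind the push tab's rear face.
- plate_top (a point): Middle of the thumb plate's top face.
- tooth (a point): Top of the catch's steel tooth, beside the thumb plate in the path of the head's side wall: trimmer x = 66 to 72 mm, y = -79 to -65 mm, 38 mm above the desk when up.
- pencil: Yellow pencil, 156 mm, lying on the trimmer's board; to be left alone.
- notes_yellow: Pad of yellow sticky notes, 51 x 52 x 14 mm, on the board; to be left alone.
- bottle: Correction-fluid bottle, 30 x 74 mm, standing on the desk on the operator's side of the trimmer; to be left alone.
- glue: Yellow glue stick, 26 x 93 mm, standing on the operator's side of the trimmer; to be left alone.
- eraser: Eraser, 19 x 43 x 12 mm, on the desk on the operator's side; to be left alone.
- highlighter: Highlighter, 25 x 109 x 15 mm, on the desk to the right of the trimmer; to be left alone.

How it is judged:
On the way, in this order (a step that is already met when the one before it is completed fails the run):
1. the fingers hold the thumb plate down while the head still stands short of the tooth (value of joint catch_press above 0.006 m and value of joint head_travel below 0.107 m and contact force between the fingers and catch above 1 N), for 0.05 s.
2. the head is pushed over the lowered catch (value of joint catch_press above 0.0045 m and value of joint head_travel above 0.12 m), for 0.05 s.
At the end, for the whole second after the job is handed in: The head stands at the park end, wholly past the catch (travel over 0.172 of 0.178 m) and at rest, and the catch has sprung up behind it (pressed less than 2 mm) (value of joint head_travel above 0.172 m and value of joint catch_press below 0.002 m and velocity of joint head_travel between -0.005 and 0.005 m/s); the robot touches nothing.
It fails at once if the head is gripped or forced (more than 35 N from the fingers) (contact force between the fingers and head above 35 N).
It fails at once if the pencil, sticky notes, correction bottle, glue stick, eraser or highlighter is lifted or shifted by more than 20 mm (distance of any of pencil, notes_yellow, bottle, glue, eraser, highlighter from where it was at the start of the episode above 0.02 m).
It also fails if it takes over 40 s, if anything falls off the work surface, if the arm or the gripper's body presses on something with over 40 N, if the wrist force passes 120 N, or if a joint passes its speed limit or range.

## Working session

There is one attempt and no reset: what is moved stays moved. The work goes in short steps, each a Python script; the robot and the scene stay as the last script left them, time stands still between calls to the robot, and variables do not carry over. Pictures are saved under pics/ and viewed, at most 10 in all, crops included, and the job is handed in when it is done.

```bash
mkdir -p pics; ls; python3 - <<'E'
from plant import *
import cv2,numpy as np
for n in ("scene","side"):
    f=eyes.grab_frame(n); cv2.imwrite(f"pics/{n}0.png",f[:,:,::-1]); c=eyes.calibration(n); print(n,c)
print(read_eef_pos(),read_orientation(),read_opening())
E
```

```text
pics
scene {'camera_matrix': array([[422.98371631,   0.        , 283.21374097],
       [  0.        , 422.98371631, 206.36208061],
       [  0.        ,   0.        ,   1.        ]]), 'R': array([[-0.59166242, -0.80607871, -0.01314129],
       [-0.49633963,  0.37706188, -0.78196631],
       [ 0.63528147, -0.45613754, -0.62318216]]), 't': array([0.37021701, 0.30698324, 0.54310432])}
side {'camera_matrix': array([[453.66961884,   0.        , 287.46611474],
       [  0.        , 453.66961884, 206.72076719],
       [  0.        ,   0.        ,   1.        ]]), 'R': array([[ 0.98424505, -0.17601443, -0.01675089],
       [-0.10982932, -0.53439096, -0.83807149],
       [ 0.13856115,  0.82670746, -0.5453032 ]]), 't': array([-0.57699803,  0.13801349,  0.88789272])}
[ 0.19859372 -0.61824012  0.25221591] [-3.10139188e+00 -4.86006076e-01  6.05108566e-04] 0.08532465375966715
```

View pics/scene0.png

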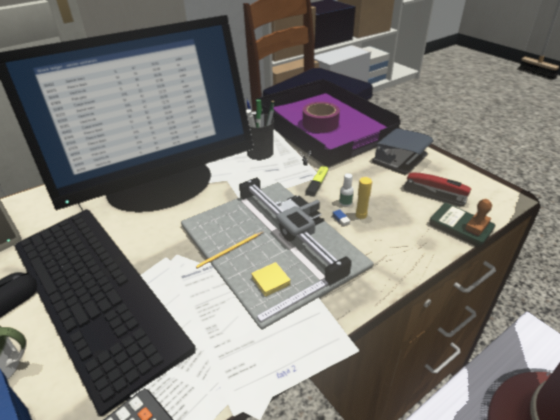

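View pics/side0.png

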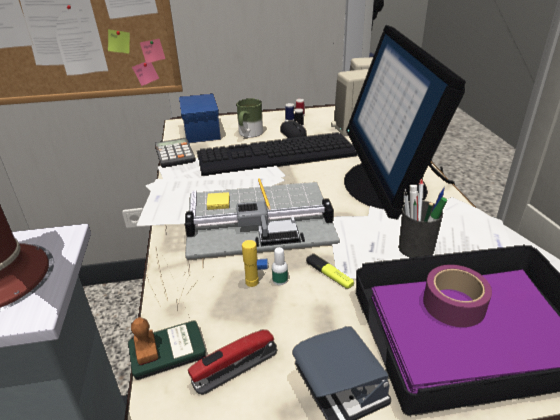

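Scene: the board is a grey diamond with corners near (182,225), (263,318), (371,265) and (285,182). The head is near (297,218), the glue stick at (364,198), the bottle at (346,190) and the eraser at (341,217). Side: the board spans (186..338, 183..254), with the head at (250,212) and the catch at (281,232). I'll enlarge both.

```bash
python3 - <<'E'
import cv2,numpy as np
a=cv2.imread("pics/scene0.png")[170:330,170:390]; b=cv2.imread("pics/side0.png")[170:295,175:365]
cv2.imwrite("pics/c1.png",cv2.resize(a,None,fx=3.6,fy=3.6,interpolation=cv2.INTER_CUBIC))
cv2.imwrite("pics/c2.png",cv2.resize(b,None,fx=4,fy=4,interpolation=cv2.INTER_CUBIC))
E
```

```text
(no output)
```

View pics/c1.png

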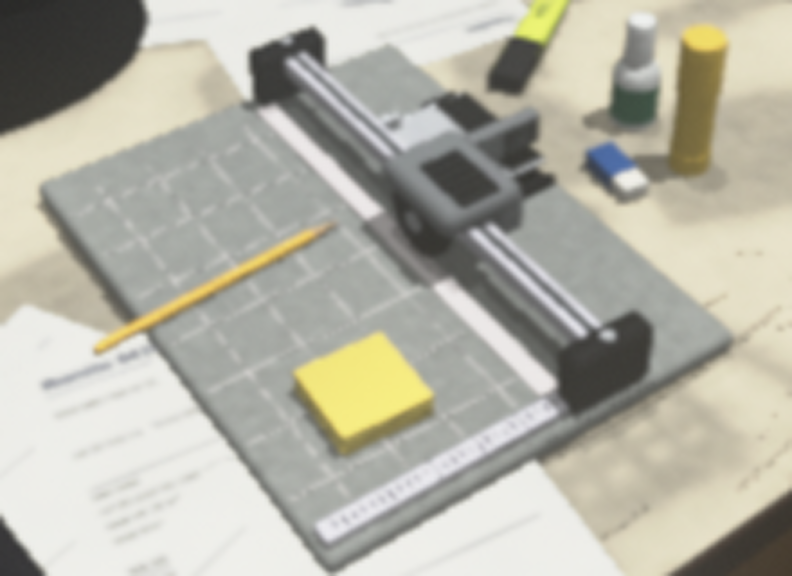

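View pics/c2.png

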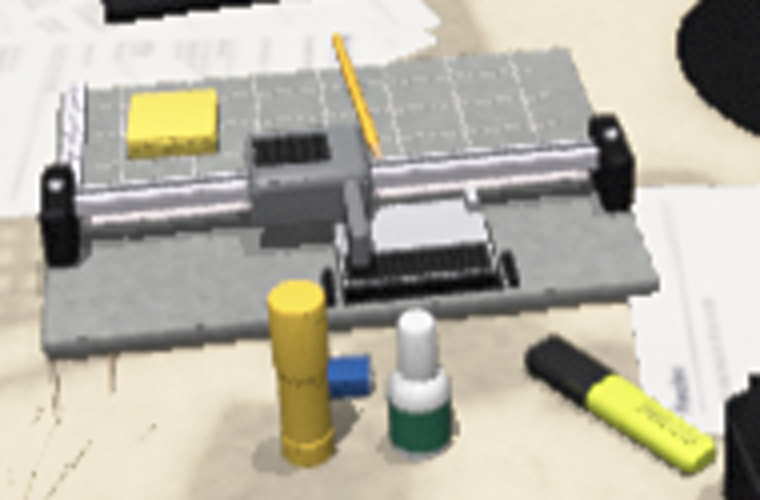

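The crops show the four board-top corners clearly. In c1 they are (42,188), (330,560), (733,335) and (388,47); in c2 they are (45,343), (658,280) and (570,50). The tab's outer end is at about c2 (350–370, 190–265). The ribbed plate lies at c2 (343–503, 255–300), with the tab already over its rear part.

```bash
cat > h.py <<'E'
from plant import *
import cv2,numpy as np
from scipy.optimize import least_squares
from scipy.spatial.transform import Rotation as Ro
def proj(c,X):
    p=(c["R"]@np.atleast_2d(X).T).T+c["t"]; p=p@c["camera_matrix"].T; return p[:,:2]/p[:,2:]
def ray(c,uv,z):
    d=c["R"].T@np.linalg.solve(c["camera_matrix"],[*uv,1]); o=-c["R"].T@c["t"]; return o+d*(z-o[2])/d[2]
def w(P,X):
    X=np.atleast_2d(X); c,s=np.cos(P[2]),np.sin(P[2]); return np.c_[P[0]+c*X[:,0]-s*X[:,1],P[1]+s*X[:,0]+c*X[:,1],X[:,2]]
def tr(P,X): # world->trimmer
    X=np.atleast_2d(X); c,s=np.cos(P[2]),np.sin(P[2]); d=X[:,:2]-P[:2]; return np.c_[c*d[:,0]+s*d[:,1],-s*d[:,0]+c*d[:,1],X[:,2]]
E
python3 - <<'E'
from h import *
cs,cd=eyes.calibration("scene"),eyes.calibration("side")
S=lambda u,v:(170+u/3.6-.4,170+v/3.6-.4)
D=lambda u,v:(175+u/4-.4,170+v/4-.4)
m,n,l=.016,.16,.114
obs=[(cs,S(42,188),(n,l)),(cs,S(330,560),(-n,l)),(cs,S(733,335),(-n,-.134)),(cs,S(388,47),(n,-.134)),
(cd,D(45,343),(-n,-.134)),(cd,D(658,280),(n,-.134)),(cd,D(570,50),(n,l))]
W=np.array([ray(c,p,m)[:2] for c,p,_ in obs]);T=np.array([t for *_,t in obs]);T3=np.c_[T,0*T[:,0]+m]
r=least_squares(lambda P:(w(P,T3)[:,:2]-W).ravel(),[.6,-.4,0],loss="soft_l1",f_scale=.003)
P=r.x;np.save("P.npy",P);print(P,np.round((w(P,T3)[:,:2]-W)*1e3,1))
# tab: outer edge bottom-left and top-left in side ; image x of tab rear outer edge
for uv,z in (((348,185),.06),((352,262),.038),((370,262),.038)): print("tab",tr(P,ray(cd,D(*uv),z))*1e3)
for uv in ((343,298),(505,285)): print("plate",tr(P,ray(cd,D(*uv),.0305))*1e3)
for nme,uv,z in (("glue",(308,462),0),("bottle",(420,450),0),("eraser",(349,395),.0),("gtop",(297,300),.093),("btop",(416,325),.074)): 
  q=ray(cd,D(*uv),z);print(nme,q,tr(P,q)*1e3)
print("glue_s",tr(P,ray(cs,S(692,168),0))*1e3,"bot_s",tr(P,ray(cs,S(634,118),0))*1e3)
print("plate,tab W",w(P,[[.034,-.118,.0305],[-.004,-.118,.03],[.072,-.118,.03]]))
E
```

```text
[ 0.53465707  0.10410092 -0.03554194] [[ 7.6 -1.1]
 [-2.4  1.1]
 [-0.9 -5.7]
 [ 5.8 -9.3]
 [-4.9  2.2]
 [ 0.6  1.1]
 [-0.8  6.5]]
tab [[  4.219138   -85.53746894  60.        ]]
tab [[   1.68393888 -123.08362658   38.        ]]
tab [[  10.75304919 -124.58393609   38.        ]]
plate [[  -5.06449263 -142.43048967   30.5       ]]
plate [[  77.05130033 -145.07978383   30.5       ]]
glue [ 0.49583188 -0.12065783  0.        ] [[ -30.81398339 -225.99643304    0.        ]]
bottle [ 0.54908753 -0.12275534  0.        ] [[  22.48256011 -226.20020358    0.        ]]
eraser [ 0.52106886 -0.07675934  0.        ] [[  -7.1528571  -181.22888328    0.        ]]
gtop [ 0.49698039 -0.11627166  0.093     ] [[ -29.82206004 -221.57221966   93.        ]]
btop [ 0.54954866 -0.12070296  0.074     ] [[  22.87047545 -224.13274135   74.        ]]
glue_s [[ -35.22940059 -216.03644693    0.        ]] bot_s [[  21.32662679 -219.64926243    0.        ]]
plate,tab W [[ 0.56444253 -0.01503273  0.0305    ]
 [ 0.52646653 -0.01368242  0.03      ]
 [ 0.60241853 -0.01638304  0.03      ]]
```

```bash
cat >> h.py <<'E'
def rv(yaw): return (Ro.from_euler("z",yaw)*Ro.from_euler("x",np.pi)).as_rotvec()
E
python3 - <<'E'
from h import *
P=np.load("P.npy")
q=w(P,[[.0,-.118,.27]])[0]
bot.move_ptp(q,rv(P[2])); bot.command_gripper(0.0,20)
print(q,read_eef_pos(),read_contact_force(),read_opening(),read_time_s())
c=eyes.calibration("wrist"); f=eyes.grab_frame("wrist"); np.save("cw.npy",c,allow_pickle=True)
cv2.imwrite("pics/w0.png",f[:,:,::-1])
print(proj(c,w(P,[[-.004,-.13,.0305],[.072,-.13,.0305],[.072,-.106,.0305],[.002,-.13,.06],[-.16,-.134,.016],[.16,-.134,.016]])))
E
```

```text
[ 0.530464   -0.01382456  0.27      ] [ 0.53046864 -0.0138078   0.27000947] [0.09076908 0.65692504 0.38981248] -0.00024389473498080363 3.3167
[[293.73128083 186.9078263 ]
 [294.34691555 122.27503827]
 [273.51723102 122.29215227]
 [294.62440997 187.33793172]
 [295.18863535 291.9580366 ]
 [298.28380835  39.62179883]]
```

View pics/w0.png

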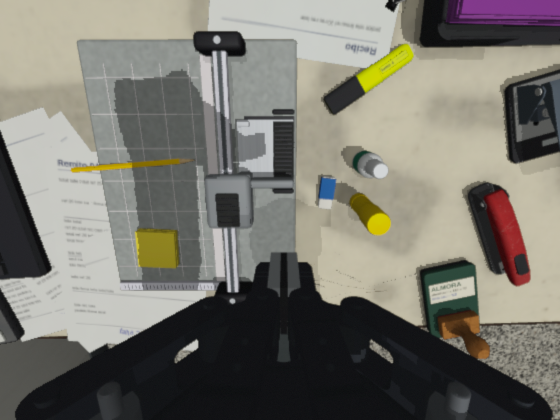

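The wrist view agrees with the fitted pose. The board corner is at (297,40), the ribbed plate spans cols 273–294 and rows ~118–185, and the tab spans rows ~179–190 up to col ~293. I'll take exact edges from image profiles.

```bash
python3 - <<'E'
from h import *
P=np.load("P.npy");c=np.load("cw.npy",allow_pickle=True).item()
g=cv2.cvtColor(cv2.imread("pics/w0.png"),cv2.COLOR_BGR2GRAY)
print("col 277-291 mean rows 105-200:",g[105:200,277:292].mean(1).astype(int).tolist())
print("cols 240..300, rows 140-165:",g[140:166,240:305].mean(0).astype(int).tolist())
print("cols 255.. rows 181-187:",g[181:188,255:305].mean(0).astype(int).tolist())
for r in (186,190,193): print(r,tr(P,ray(c,(285,r),.06))*1e3)
for r in (116,118,122): print(r,tr(P,ray(c,(285,r),.0305))*1e3)
for k in (272,294,296): print(k,tr(P,ray(c,(k,150),.0305))*1e3)
E
```

```text
col 277-291 mean rows 105-200: [150, 149, 149, 136, 69, 41, 48, 49, 50, 89, 127, 76, 62, 69, 122, 174, 126, 58, 42, 44, 51, 56, 45, 42, 47, 57, 53, 42, 45, 53, 56, 46, 42, 46, 57, 49, 42, 44, 51, 56, 45, 44, 50, 57, 45, 43, 47, 57, 49, 43, 46, 55, 52, 41, 44, 53, 56, 44, 44, 50, 55, 44, 41, 45, 56, 50, 41, 34, 34, 28, 26, 30, 42, 52, 64, 95, 124, 139, 144, 141, 137, 130, 109, 61, 32, 44, 47, 50, 95, 144, 148, 148, 144, 131, 129]
cols 240..300, rows 140-165: [129, 129, 129, 132, 133, 133, 137, 137, 137, 136, 135, 136, 138, 139, 139, 140, 138, 139, 143, 144, 145, 147, 147, 151, 156, 172, 191, 193, 194, 196, 196, 196, 186, 105, 49, 47, 48, 48, 48, 48, 48, 48, 48, 48, 48, 48, 48, 49, 50, 50, 50, 49, 47, 76, 126, 131, 137, 157, 158, 157, 157, 158, 158, 159, 159]
cols 255.. rows 181-187: [128, 129, 129, 128, 129, 129, 130, 130, 130, 130, 130, 131, 131, 131, 131, 130, 131, 130, 130, 130, 131, 131, 131, 131, 131, 132, 132, 132, 132, 132, 132, 132, 133, 133, 133, 133, 131, 121, 115, 127, 131, 161, 167, 170, 173, 174, 173, 173, 173, 173]
186 [[   3.5437667  -119.15563017   60.        ]]
190 [[  -1.06371548 -119.15928512   60.        ]]
193 [[  -4.54362042 -119.1620456    60.        ]]
116 [[  78.89956366 -119.22539855   30.5       ]]
118 [[  76.71198607 -119.22713388   30.5       ]]
122 [[  72.31222181 -119.23062405   30.5       ]]
272 [[  40.57612531 -103.8770783    30.5       ]]
294 [[  40.55740141 -129.90201916   30.5       ]]
296 [[  40.55569934 -132.26777703   30.5       ]]
```

```bash
cat >> h.py <<'E'
P=np.load("P.npy")
def go(x,tip,v=.05,y=-.118):
    bot.movel(w(P,[[x,y,tip+bot.finger_overhang]])[0],velocity=v)
    print(x,tip,"F",np.round(read_contact_force(),2),"tcp",np.round(tr(P,read_eef_pos())*1e3,1),round(read_time_s(),2))
E
python3 - <<'E'
from h import *
print(bot.finger_overhang)
go(-.017,.2,.1); go(-.017,.044,.1)
go(.027,.044,.05)
c=eyes.calibration("side");f=eyes.grab_frame("side")
cv2.imwrite("pics/s1.png",cv2.resize(f[150:290,175:365,::-1],None,fx=4,fy=4,interpolation=cv2.INTER_CUBIC))
E
```

```text
0.022
-0.017 0.2 F [0.02 0.78 0.38] tcp [[ -16.4 -117.9  222.4]] 4.03
-0.017 0.044 F [-0.51 -0.11  0.73] tcp [[ -16.6 -118.    66.5]] 5.73
0.027 0.044 F [-0.42  0.14  0.46] tcp [[  27.4 -118.1   66. ]] 6.77
```

View pics/s1.png

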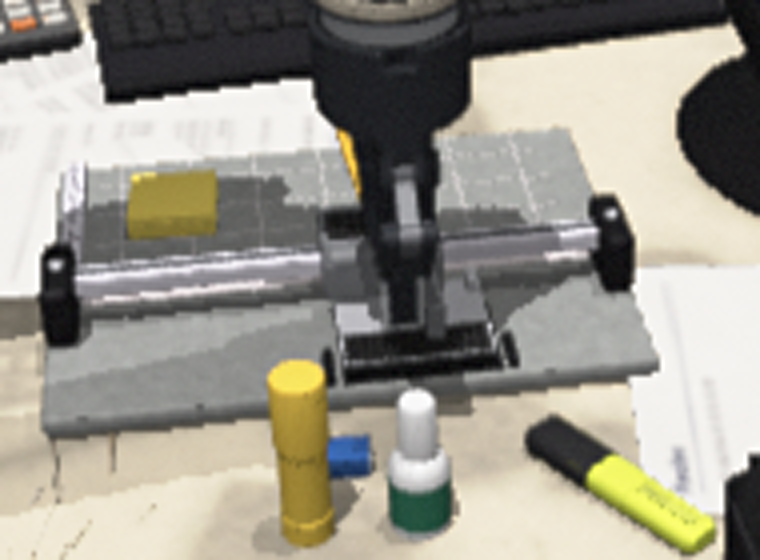

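The head followed: the tab is now at crop (425–445, 270–335), with the fingers right behind it and above the plate. It is still short of the tooth. Next: press.

```bash
python3 - <<'E'
from h import *
go(.0255,.044,.03); go(.0255,.034,.04); go(.0255,.0225,.03)
bot.dwell(.2); print(read_contact_force())
E
```

```text
0.0255 0.044 F [-0.02 -1.35 -0.08] tcp [[  25.4 -118.    66.1]] 7.07
0.0255 0.034 F [ 0.12 -0.73 -0.17] tcp [[  25.2 -118.    55.5]] 7.47
0.0255 0.0225 F [1.06 0.37 3.31] tcp [[  26.1 -117.9   44.8]] 8.0
[0.40502104 0.05481361 4.93155222]
```

```bash
python3 - <<'E'
from h import *
for x in (.034,.042,.048,.053,.058):
    go(x,.0225,.03)
    F=read_contact_force()
    if np.hypot(F[0],F[1])>12: print("stop");break
c=eyes.calibration("side");f=eyes.grab_frame("side")
cv2.imwrite("pics/s2.png",cv2.resize(f[150:290,175:365,::-1],None,fx=4,fy=4,interpolation=cv2.INTER_CUBIC))
E
```

```text
0.034 0.0225 F [-3.25  0.16  5.23] tcp [[  31.7 -118.    43.9]] 8.63
0.042 0.0225 F [-5.07  0.72  3.67] tcp [[  39.7 -118.    43.7]] 9.05
0.048 0.0225 F [-2.93  0.5   3.89] tcp [[  47.3 -118.    44.2]] 9.4
0.053 0.0225 F [-3.96 -0.73  2.96] tcp [[  53.2 -118.    44.5]] 9.72
0.058 0.0225 F [-3.58  0.18  3.93] tcp [[  58.5 -118.1   44.6]] 10.03
```

View pics/s2.png

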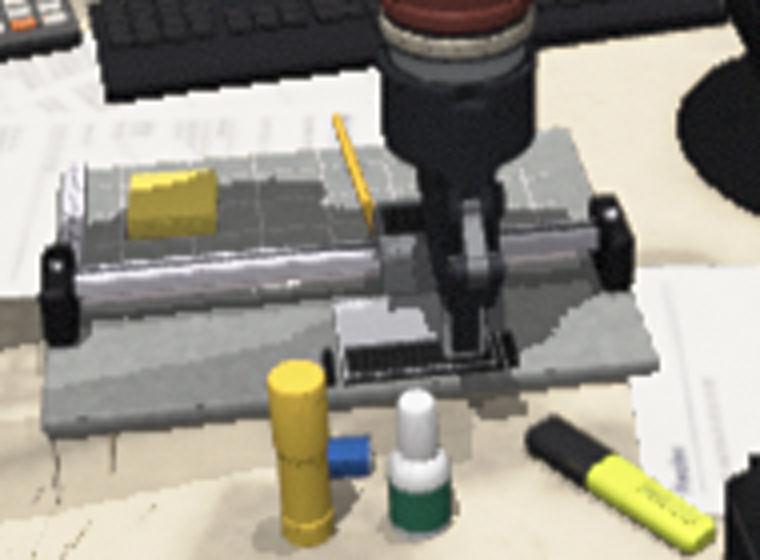

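The head has passed the tooth and the plate is still down; forces are about 4 N. The fingers are at crop (445–485, 205–355), just short of the plate's end. Now I'll lift clear of the plate and push on to the stop, watching the force.

```bash
python3 - <<'E'
from h import *
go(.056,.0225,.03); go(.056,.044,.05); go(.106,.044,.06)
x=.106
while x<.120:
    x+=.001; go(x,.044,.02); bot.dwell(.08)
    F=read_contact_force(); print("push",np.round(F,1))
    if F[0]<-9: break
go(x-.012,.044,.03); bot.dwell(.2)
c=eyes.calibration("side");f=eyes.grab_frame("side")
go(x-.025,.12,.1); go(x-.025,.25,.15)
f=eyes.grab_frame("side")
cv2.imwrite("pics/s3.png",cv2.resize(f[150:290,175:365,::-1],None,fx=4,fy=4,interpolation=cv2.INTER_CUBIC))
cw=eyes.calibration("wrist");f=eyes.grab_frame("wrist");cv2.imwrite("pics/w3.png",f[:,:,::-1]);np.save("cw3.npy",cw,allow_pickle=True)
E
```

```text
0.056 0.0225 F [ 0.82 -0.25  4.06] tcp [[  58.3 -118.    45.4]] 10.33
0.056 0.044 F [-0.57 -0.04 -0.66] tcp [[  55.7 -118.    66. ]] 10.92
0.106 0.044 F [-0.83 -0.52 -0.96] tcp [[ 106.2 -118.1   65.8]] 11.9
0.107 0.044 F [-3.   -0.09 -0.93] tcp [[ 106.3 -118.    65.9]] 12.15
push [-3.6  0.2  0.8]
0.108 0.044 F [-3.9   0.37 -0.86] tcp [[ 107.8 -118.    65.9]] 12.48
push [-3.5  0.  -0.9]
0.109 0.044 F [-2.68 -0.01 -1.77] tcp [[ 109.1 -118.    65.9]] 12.82
push [-2.8  0.1 -2.1]
0.11 0.044 F [-0.99  0.52  0.01] tcp [[ 111.  -118.1   66.3]] 13.15
push [-1.   0.3 -0.5]
0.111 0.044 F [-0.28 -0.07 -0.28] tcp [[ 111.9 -118.    66.4]] 13.48
push [-0.2  0.1 -0.1]
0.112 0.044 F [-0.58  0.44  0.2 ] tcp [[ 112.4 -118.    66.3]] 13.82
push [-0.1  0.2 -0.1]
0.113 0.044 F [-2.14  0.07  1.76] tcp [[ 113.  -117.9   66. ]] 14.15
push [-0.9 -0.3  0.1]
0.114 0.044 F [-2.11  0.15  1.05] tcp [[ 114.  -117.9   66. ]] 14.48
push [-0.9  0.1  0.3]
0.115 0.044 F [-2.96  0.88  1.04] tcp [[ 114.4 -117.9   65.9]] 14.82
push [-3.3  0.5  2.5]
0.116 0.044 F [-5.16  0.49  2.53] tcp [[ 114.5 -117.9   65.8]] 15.15
push [-4.1  0.6  2.9]
0.117 0.044 F [-6.34 -0.05  4.47] tcp [[ 114.6 -117.9   65.7]] 15.48
push [-6.4  0.2  3.9]
0.11800000000000001 0.044 F [-8.59  0.79  5.53] tcp [[ 114.7 -117.9   65.7]] 15.82
push [-8.   1.6  5.7]
0.11900000000000001 0.044 F [-9.87  0.06  7.09] tcp [[ 114.8 -117.9   65.6]] 16.15
push [-9.7  0.6  8.4]
0.10700000000000001 0.044 F [ 0.38  0.6  -0.15] tcp [[ 107.7 -118.    66.2]] 16.78
0.094 0.12 F [-0.51  0.25 -0.42] tcp [[  93.6 -118.1  141.4]] 17.96
0.094 0.25 F [ 0.12 -0.58 -1.24] tcp [[  93.3 -118.1  270.8]] 18.98
```

View pics/s3.png

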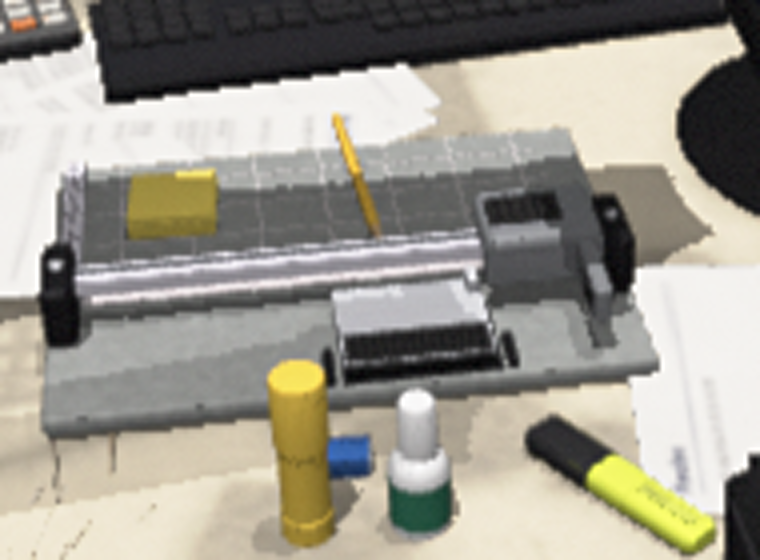

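View pics/w3.png

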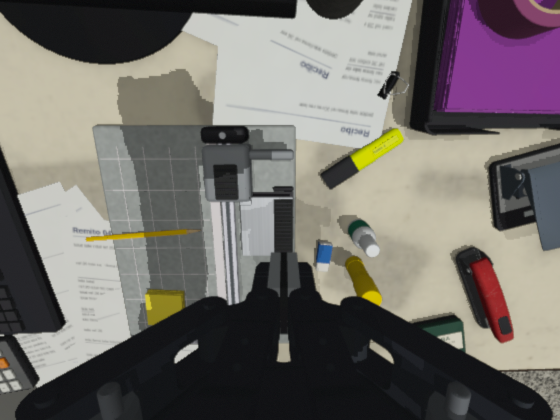

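The head stands against the end block at crop (480–605, 185–300). The plate is up with its dark front wall visible, the tooth shows behind the head at (478,280), and nothing else has moved. I'm handing it in.

```bash
python3 -c "
from plant import bot
print(bot.close_job())"
```

```text
the job is handed in; nothing more can be done
None
```

The job is handed in: the cutter head is at the park end against the end block, the catch looks sprung up behind it in the last pictures, and the other items appear unmoved; no verdict was returned.

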